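# Prove the latching stop button of the inspection-lamp supply

## Task

Prove the stop button on the inspection-lamp supply box: with a fingertip press the black mushroom button right in until it latches and take the finger away so that it stays down by itself. Then push its thumb lever round clockwise, seen from above, until the latch lets go, and let the button spring fully out and turn back. Push the lever from one side without gripping it, and leave the loose parts where they lie.

Things in the scene. Friction and masses are not known exactly. Their poses are not given: they have to be found in the camera images.
- plunger (a joint): how far the stop button is pressed in (m): 0 = fully out, 0.012 = at its bottom stop. A spring pushes it out (about 3 N at the top; about 8 N takes it all the way). Past about 0.0105 a hidden latch snaps over it; let go, it stays down at about 0.0095.
- twist (a joint): turn of the button (rad): 0 = rest, grows clockwise seen from above, end stop at 1.1; it cannot turn the other way. The latch lets go at about 0.7, and the button springs out by itself. A weak spring (about 0.04 N m) brings it back to 0 when it is let go.
- mushroom: black mushroom stop button on the grey supply box (170 x 260 mm, fixed; its lid is 60 mm above the table). Origin on the button's vertical axis, level with the lid when the button is out; it sinks with the button. z up; x points out along its one thumb lever and turns with it. Domed head 64 mm across, its top 48 mm above the origin.
- head_top (a point): middle of the top of the mushroom head, the place to press straight down
- lever_end (a point): middle of the outer end of the thumb lever. The lever sticks out level from the head: 16 mm wide, its end 74 mm from the axis, its underside 25 mm and its upper edge 43 mm above the mushroom's origin. Nothing stands on the lid within 25 mm of its sweep.
- flank_push: the side face of the thumb lever that a clockwise push bears on (the mushroom's +y side), 4 mm thick; its origin is that of the mushroom
- flank_back: the opposite side face of the thumb lever (the mushroom's -y side); its origin is that of the mushroom
- pole_tip: loose iron pole tip, a stepped dark steel block 70 x 55 x 48 mm; origin in the middle of its underside. A bystander
- spacer_long: loose steel spacer block with brass shims above and below, 75 x 40 x 30 mm; origin in the middle of its underside. A bystander
- spacer_short: the other brass-shimmed spacer block, 50 x 40 x 30 mm; origin in the middle of its underside. A bystander
- collar: loose steel collar, 60 mm outside, 22 mm high; origin in the middle of its underside. A bystander
- spanner: loose spanner, 170 mm long; origin at mid-length, on its underside. A bystander
- knob: loose round black bakelite knob, 40 mm across, 27 mm high, lying on top of the supply box; it has no thumb lever and is not the stop button; origin in the middle of its underside. A bystander
- insulator: loose white ribbed ceramic insulator, 32 mm across, 40 mm high; origin in the middle of its underside. A bystander

How it is judged (in metres and radians):
On the way, in this order (a step that is already met when the one before it is completed fails the run):
1. the button is latched down with nothing touching it (value of joint plunger above 0.0075 m and contact force between each of the fingers, the arm and mushroom below 0.3 N), for 0.2 s.
2. the latch has let go and the button is out again (value of joint plunger below 0.003 m), for 0.1 s.
At the end, for the whole second after the job is handed in: After having been latched down untouched and then released, the button is out to within 2.5 mm, its lever is back within 0.2 rad of rest, and every loose part is within 20 mm of where it was (value of joint plunger below 0.0025 m and value of joint twist below 0.2 rad and distance of each of pole_tip, spacer_long, spacer_short, collar, spanner, knob, insulator from where it was at the start of the episode below 0.02 m).
It fails at once if the thumb lever is gripped (squeezed on both side faces at once) (contact force between the fingers and flank_push above 1 N and contact force between the fingers and flank_back above 1 N).
It fails at once if a loose part is lifted, carried or pushed more than 20 mm (distance of any of pole_tip, spacer_long, spacer_short, collar, spanner, knob, insulator from where it was at the start of the episode above 0.02 m).
It also fails if it takes over 56 s, if anything falls off the work surface, if the arm or the gripper's body presses on something with over 40 N, if the wrist force passes 120 N, or if a joint passes its speed limit or range.

## Robot

A 6-joint arm with a two-finger parallel gripper is mounted at the origin on the work surface. World frame = base frame: x ahead of the robot, y to its left, z up, the work surface at z = 0. Lengths are in m, angles in degrees, forces in N, time in s.
With the tool pointing down it reaches from about 0.275 to 0.725 m from the base axis. Payload 5.6 kg.
Tool frame: the origin (TCP) lies at the very end of the fingers, on their centre line; the grasp point (between the pads) lies 19 mm behind it (grasp_offset is the distance from the TCP to the grasp point, in m); y points along the fingers, z is the direction in which the jaws open and shut, and the axes are right-handed (so a half turn about y gives the same grasp; the last joint's range is limited). The gripper opens to 85 mm and grips with 20 to 120 N. Pads are 22 mm wide; open, the fingers measure 114 mm over their backs; the gripper's body (76 mm by 85 mm) begins 54 mm behind the grasp point. The pads swing forward as they close: fully open they stand 13 mm farther back than shut.
Start: joints at [-47.464, 14.616, 6.199, 0, -81.583, -16.306], TCP at [0.243, -0.493, 0.231] pointing down, gripper open.
Joint ranges: [-168.99, 168.99], [-69.2, 112.95], [-62.41, 85.93], [-164.36, 98.24], [-168.68, -3.75], [-174.98, 174.98]. Speed limits (degrees/s): [147.25, 147.25, 180, 180, 180, 180].

## Interface

Orientations are given as a 3x3 rotation matrix whose columns are the frame's x, y, z axes.
In Python, from plant import * gives the robot as it stands.
- The arm moves only by the tool carry_out, never from a script. Its argument "steps" is a list of rows, each an object of numbers: "tx", "ty", "tz": the shift along the world's x, y, z in mm; "spin": the turn about the world's z in rad. In form: [{"tx": .., "ty": .., "tz": .., "spin": ..}, ...]. A call has 1 to 12 rows; each row shifts and turns the commanded pose from where the row before left it; what a row does not reach is not made up. A row lasts 1/8 s, in which the tool goes at most 62.5 mm and 10.7 degrees, less where a joint would pass 70% of its speed; a pose out of reach is approached as far as the arm can. A call is refused whole if a number of a shift passes 62.5 or a number of a turn 0.188, either way. A call with a gripper value outside its range is refused whole. "jaw" is the gripper's target within -1 to 1 (shut at 1, half-way at 0, fully open at -1), set as the call begins (left out, the last holds). The fingers move at their own pace and stop on an object; "newtons" is the grip in N (left out, the last holds). Time passes only in rows, so rows that do not move let the fingers close. It gives the time, the measured TCP pose, the force and the opening at its end, in the units of the state.
- sense(): the state, without advancing time (a new reading comes with each control period).
- read_camera(name): name is "scene" or "top" or "wrist"; returns a dict with "color" (384x512x3 uint8, red, green, blue), "fx", "fy", "cx", "cy" (pixels), "pose" (4x4, takes a point from camera to world coordinates). Camera axes: x right, y down, z forward; pixel columns grow to the right and rows downward; lengths in m; the calibration is good to about 2 mm. A picture is of the moment at which its call begins. There is no depth.
- job_done(): hands the job in, once; it reports no verdict.
Trained networks look in a picture, given as the dict that the camera call returned (one of the last four; its "shot" number tells which), for a name from the list of things; names that differ only in an ending like _2 or _b are one class to them, and where a whole thing is asked for, a point or a joint stands for the part that bears it (a point fixed in the world has none). Each returns a list of dicts, best first, with "conf" (0 to 1); they miss things now and then, are a little off and sometimes report something else, mostly with a low value. They report only what shows in the picture. A call takes as long as a camera call.
- find_in(picture, name): "box" ([left, top, width, height] as shares, 0 to 1, of the picture: columns of its width, rows of its height, round what is visible of it).
The state is a dict: "t": time; "q": joint angles; "dq": joint speeds; "tau": joint torques, N m; "position": TCP position; "ee_rot": TCP orientation; "ft_force": force on the tool from outside, world axes, zero at the start; "torque": the same for the moment, N m; "finger_gap": opening from 0.0 (shut) to 1.0 (fully open).
Only numpy, scipy, OpenCV 4.12 (cv2) and the standard library are available. Lean on these libraries where they do the work, as an engineer would, in place of code of your own. Each camera call takes 0.05 s, during which the arm holds its last target. There are 200 camera calls.

## Working session

There is one attempt and no reset: what is moved stays moved. The work goes in short steps, Python scripts to look and compute and a tool call to move; the robot and the scene stay as the last step left them, time stands still between calls to the robot, and variables do not carry over. Pictures are saved under pics/ and viewed, about 8 in all and at most 12, crops included, and the job is handed in when it is done.

Besides the shell and the picture viewer there is one more tool, called after "Call:" as a command line: name --argument value ..., lists and objects as JSON in quotes. carry_out: Moves the arm, as the interface text tells. Its arguments: {"type":"object","properties":{"steps":{"type":"array","items":{"type":"object","properties":{"tx":{"type":"number"},"ty":{"type":"number"},"tz":{"type":"number"},"spin":{"type":"number"}}}},"jaw":{"type":"number"},"newtons":{"type":"number"}},"required":["steps"]}

```bash
mkdir -p pics; cat > h.py <<'E'
from plant import *
import numpy as np, cv2
def ray(p,u,v):
    d=p["pose"][:3,:3]@np.array([(u-p["cx"])/p["fx"],(v-p["cy"])/p["fy"],1]); return p["pose"][:3,3],d
def at_z(p,u,v,z):
    o,d=ray(p,u,v); return o+d*(z-o[2])/d[2]
def proj(p,X):
    c=np.linalg.inv(p["pose"])@np.append(X,1); return p["fx"]*c[0]/c[2]+p["cx"],p["fy"]*c[1]/c[2]+p["cy"]
def save(p,n): cv2.imwrite("pics/"+n,p["color"][:,:,::-1])
E
python3 - <<'E'
from h import *
s=sense();print(s["t"],s["position"],s["ee_rot"],s["finger_gap"],s["ft_force"])
P={}
for c in("scene","top"):
    p=read_camera(c);P[c]=p
    print(c,p["pose"][:3,3])
    for n in("mushroom","lever_end","knob","head_top"):
        for f in find_in(p,n)[:2]:
            b=np.array(f["box"])*[512,384,512,384]
            print(n,round(f["conf"],2),b.round(0),at_z(p,b[0]+b[2]/2,b[1]+b[3]/2,.1).round(3))
cv2.imwrite("pics/a.png",np.vstack([P["scene"]["color"],P["top"]["color"]])[:,:,::-1])
E
```

```text
0.0 [ 0.24291308 -0.49289786  0.23038564] [[ 8.97054114e-01 -9.02583706e-04 -4.41919790e-01]
 [ 4.41920707e-01  1.68576660e-03  8.97052533e-01]
 [-6.46913777e-05 -9.99998172e-01  1.91109429e-03]] 0.997246360501618 [ 0.10611953 -0.80761667 -0.56257106]
scene [ 0.95883507 -0.26237671  0.87941925]
mushroom 0.85 [171. 203.  40.  36.] [ 0.549 -0.076  0.1  ]
lever_end 0.93 [173. 205.  40.  34.] [ 0.554 -0.075  0.1  ]
lever_end 0.28 [253. 266.  29.  34.] [ 0.77  -0.058  0.1  ]
knob 0.78 [235. 222.  16.  17.] [ 0.647 -0.01   0.1  ]
head_top 0.88 [172. 205.  40.  34.] [ 0.554 -0.076  0.1  ]
top [0.43809216 0.07178463 1.13586308]
mushroom 0.91 [309. 179.  39.  48.] [ 0.54  -0.077  0.1  ]
lever_end 0.84 [312. 177.  31.  48.] [ 0.544 -0.076  0.1  ]
knob 0.61 [283. 151.  19.  21.] [ 0.63  -0.002  0.1  ]
head_top 0.86 [313. 179.  27.  50.] [ 0.537 -0.074  0.1  ]
```

View pics/a.png

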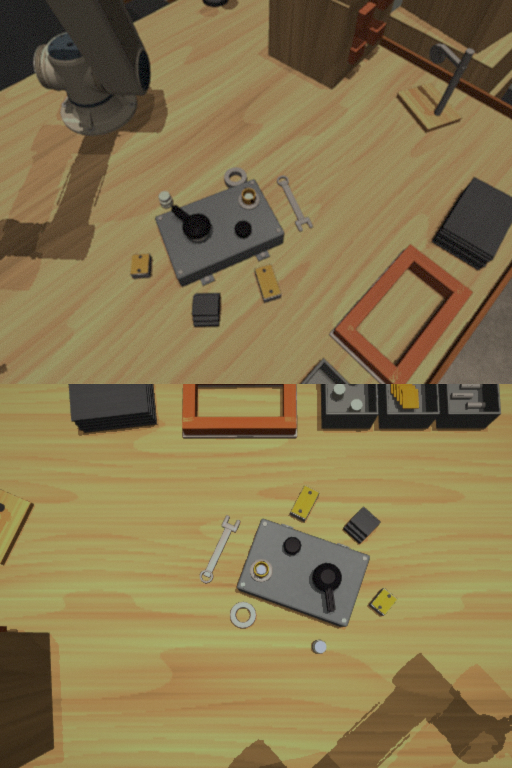

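Top picture: button head at about (326,193), lever pointing down the picture to about (330,227), that is towards the robot; knob at (292,162). I'll refine this with an enlarged crop.

```bash
python3 - <<'E'
from h import *
p=read_camera("top")
c=p["color"][150:260,260:390]
g=c.max(2)
m=(g<45).astype(np.uint8)
n,l,st,ce=cv2.connectedComponentsWithStats(m)
for i in range(1,n):
    if st[i,4]>60: print(st[i]+[260,150,0,0,0],ce[i]+[260,150])
q=read_camera("scene")
k=q["color"][185:255,140:260]
cv2.imwrite("pics/b.png",np.vstack([cv2.resize(c,(780,660//2*1),interpolation=3)[:0],cv2.resize(c,None,fx=4,fy=4,interpolation=3)[:, :480],cv2.resize(k,(480,280)[:2],interpolation=3)])[:600,:,::-1])
E
```

```text
[283 153  18  18 145] [291.55172414 161.2       ]
[312 179  30  49 585] [326.03247863 195.81196581]
[260 213  81  29  99] [300.51515152 227.25252525]Traceback (most recent call last):
  File "<stdin>", line 11, in <module>
    return _nx.concatenate(arrs, 0, dtype=dtype, casting=casting)
           ~~~~~~~~~~~~~~~^^^^^^^^^^^^^^^^^^^^^^^^^^^^^^^^^^^^^^^
ValueError: all the input array dimensions except for the concatenation axis must match exactly, but along dimension 1, the array at index 0 has size 780 and the array at index 1 has size 480
```

Call:
carry_out --steps '[{"tx": 35, "ty": 50, "tz": 10}, {"tx": 35, "ty": 50, "tz": 10}, {"tx": 35, "ty": 50, "tz": 10}, {"tx": 35, "ty": 50}, {"tx": 35, "ty": 50}, {"tx": 35, "ty": 50}, {"tx": 25, "ty": 50}, {"tx": 15, "ty": 40}, {}, {}]' --jaw 1

```text
invalid input
```

```bash
python3 - <<'E'
from h import *
s=sense();print(s["t"],s["position"],s["ee_rot"].round(2) if hasattr(s["ee_rot"],'round') else s["ee_rot"],s["ft_force"])
p=read_camera("wrist");print(p["pose"].round(3),p["fx"])
for n in("mushroom","head_top"):
    for f in find_in(p,n)[:2]:
        b=np.array(f["box"])*[512,384,512,384]; print(n,f["conf"],b.round(0),at_z(p,b[0]+b[2]/2,b[1]+b[3]/2,.1))
save(p,"c.png")
E
```

```text
0.6 [ 0.24309335 -0.49334877  0.23128704] [[ 0.9   0.   -0.44]
 [ 0.44  0.    0.9 ]
 [ 0.   -1.   -0.  ]] [-0.02679621  0.27508943 -0.12474322]
[[-0.441  0.864  0.242  0.183]
 [ 0.897  0.425  0.12  -0.525]
 [ 0.     0.27  -0.963  0.373]
 [ 0.     0.     0.     1.   ]] 338.90793660176115
```

View pics/c.png

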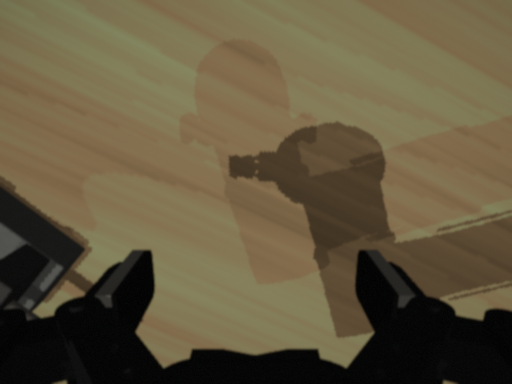

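The move call was refused, so the arm stayed put and this view shows only bare table. I'll give every field in each row.

Call:
carry_out --steps '[{"tx": 35, "ty": 50, "tz": 10, "spin": 0}, {"tx": 35, "ty": 50, "tz": 10, "spin": 0}, {"tx": 35, "ty": 50, "tz": 10, "spin": 0}, {"tx": 35, "ty": 50, "tz": 0, "spin": 0}, {"tx": 35, "ty": 50, "tz": 0, "spin": 0}, {"tx": 35, "ty": 50, "tz": 0, "spin": 0}, {"tx": 25, "ty": 50, "tz": 0, "spin": 0}, {"tx": 15, "ty": 40, "tz": 0, "spin": 0}, {"tx": 0, "ty": 0, "tz": 0, "spin": 0}, {"tx": 0, "ty": 0, "tz": 0, "spin": 0}]' --jaw 1 --newtons 20

```text
t: 2.0
position: [0.493, -0.1034, 0.2613]
ee_rot: [[0.897, -0.0, -0.442], [0.442, -0.0, 0.897], [-0.0, -1.0, -0.0]]
ft_force: [-0.2, 0.3, -0.6]
finger_gap: 0.002
```

```bash
python3 - <<'E'
from h import *
s=sense();print(s["t"],s["position"],s["finger_gap"],s["ft_force"])
p=read_camera("wrist");print(p["pose"].round(3))
for n in("mushroom","head_top"):
    for f in find_in(p,n)[:2]:
        b=np.array(f["box"])*[512,384,512,384]; print(n,f["conf"],b.round(0),at_z(p,b[0]+b[2]/2,b[1]+b[3]/2,.1))
save(p,"d.png")
E
```

```text
2.0 [ 0.49301006 -0.10343752  0.26133825] 0.0019885279570066856 [-0.23741076  0.26126847 -0.58897409]
[[-0.442  0.864  0.242  0.433]
 [ 0.897  0.425  0.119 -0.135]
 [ 0.     0.27  -0.963  0.403]
 [ 0.     0.     0.     1.   ]]
mushroom 0.8 [220. 182.  64.  76.] [ 0.53172633 -0.08885638  0.1       ]
mushroom 0.52 [220. 180.  65.  70.] [ 0.52687437 -0.09117931  0.1       ]
head_top 0.81 [220. 179.  65.  80.] [ 0.52979113 -0.08837304  0.1       ]
head_top 0.29 [387. 203.  53.  55.] [0.47325512 0.05457136 0.1       ]
```

View pics/d.png

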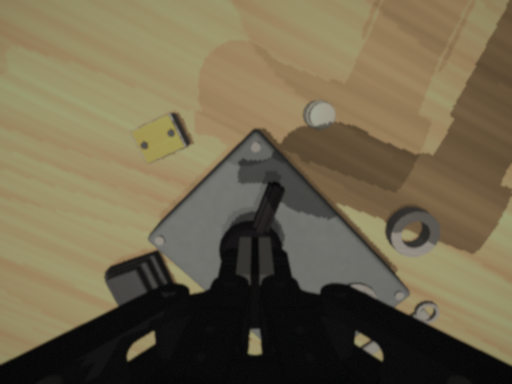

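Wrist view: lever from about (262,232) to its end at (276,184); the shut fingers hide the head centre. Next I'll triangulate the axis and the lever from the views.

```bash
python3 - <<'E'
from h import *
p=read_camera("wrist")
for u,v in((276,184),(269,208),(262,232)): print(at_z(p,u,v,.103).round(4))
# lever edges in top view + head circle
t=read_camera("top"); q=read_camera("scene")
for n,im,(x0,y0,x1,y1) in(("top",t,(300,170,350,240)),("scene",q,(160,195,220,250))):
    c=im["color"][y0:y1,x0:x1]; cv2.imwrite(f"pics/{n}_crop.png",cv2.resize(c,None,fx=8,fy=8,interpolation=cv2.INTER_CUBIC)[:,:,::-1])
print([at_z(t,326.5,193.5,z).round(4) for z in(.085,.095,.108)], t["fx"])
print([at_z(t,u,228,.103).round(4) for u in(328,331,333)])
E
cd pics; python3 -c "
import cv2,numpy as np
a=cv2.imread('top_crop.png');b=cv2.imread('scene_crop.png');c=np.zeros((560,a.shape[1]+b.shape[1]-80,3),'u1')
c[:560,:400]=a;c[:440,400:400+400]=b[:,:400];cv2.imwrite('e.png',c[:,:800])"
```

```text
[ 0.4896 -0.0855  0.103 ]
[ 0.5129 -0.0809  0.103 ]
[ 0.5372 -0.0761  0.103 ]
[array([ 0.5621, -0.0753,  0.085 ]), array([ 0.561 , -0.0739,  0.095 ]), array([ 0.5594, -0.0721,  0.108 ])] 486.47650580993053
[array([ 0.4866, -0.0746,  0.103 ]), array([ 0.4866, -0.0809,  0.103 ]), array([ 0.4866, -0.0851,  0.103 ])]
```

View pics/e.png

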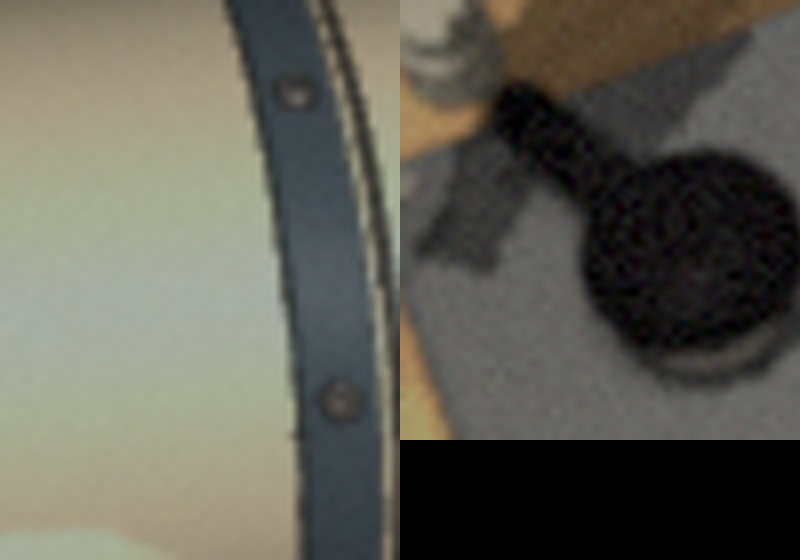

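Wrist and top views agree on the axis at about (0.562, -0.073), with the lever pointing along (-0.98,-0.19). Moving over it.

Call:
carry_out --steps '[{"tx": 35, "ty": 15, "tz": 0, "spin": 0}, {"tx": 34, "ty": 15, "tz": 0, "spin": 0}, {"tx": 0, "ty": 0, "tz": -45, "spin": 0}, {"tx": 0, "ty": 0, "tz": -45, "spin": 0}, {"tx": 0, "ty": 0, "tz": -40, "spin": 0}, {"tx": 0, "ty": 0, "tz": 0, "spin": 0}, {"tx": 0, "ty": 0, "tz": 0, "spin": 0}]'

```text
t: 3.18
position: [0.5633, -0.0738, 0.1333]
ee_rot: [[0.897, 0.003, -0.442], [0.442, -0.001, 0.897], [0.002, -1.0, -0.002]]
ft_force: [-0.0, 0.2, -0.5]
finger_gap: 0.001
```

```bash
python3 - <<'E'
from h import *
q=read_camera("scene");s=sense();print(s["position"],s["ft_force"])
print([at_z(q,196.9,226.2,z).round(4) for z in(.09,.098)],proj(q,s["position"]),proj(q,[.562,-.073,.108]))
c=q["color"][170:250,140:240];cv2.imwrite("pics/f.png",cv2.resize(c,None,fx=6,fy=6,interpolation=3)[:,:,::-1])
E
```

```text
[ 0.56356423 -0.0736653   0.13370984] [-0.63664758  0.00310774 -0.15312211]
[array([ 0.5641, -0.0727,  0.09  ]), array([ 0.5681, -0.0746,  0.098 ])] (np.float64(193.61183379875598), np.float64(216.78806295584002)) (np.float64(195.05879194964578), np.float64(221.8585604281409))
```

View pics/f.png

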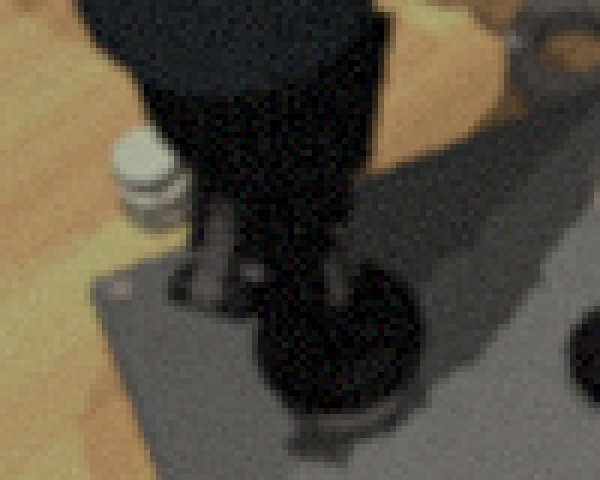

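The fingers are above the head, and three views agree on the axis to within about 4 mm. Pressing.

Call:
carry_out --steps '[{"tx": 0, "ty": 0, "tz": -15, "spin": 0}, {"tx": 0, "ty": 0, "tz": -8, "spin": 0}, {"tx": 0, "ty": 0, "tz": -3, "spin": 0}, {"tx": 0, "ty": 0, "tz": -3, "spin": 0}, {"tx": 0, "ty": 0, "tz": -2, "spin": 0}, {"tx": 0, "ty": 0, "tz": -2, "spin": 0}, {"tx": 0, "ty": 0, "tz": -2, "spin": 0}, {"tx": 0, "ty": 0, "tz": 0, "spin": 0}]'

```text
t: 4.22
position: [0.5623, -0.0734, 0.0966]
ee_rot: [[0.897, 0.0, -0.442], [0.442, -0.0, 0.897], [0.0, -1.0, -0.0]]
ft_force: [-1.7, 0.6, 5.5]
finger_gap: 0.001
```

Call:
carry_out --steps '[{"tx": 0, "ty": 0, "tz": -1, "spin": 0}, {"tx": 0, "ty": 0, "tz": -1, "spin": 0}, {"tx": 0, "ty": 0, "tz": 0, "spin": 0}]'

```text
t: 4.6
position: [0.5625, -0.0735, 0.096]
ee_rot: [[0.897, 0.002, -0.442], [0.442, -0.001, 0.897], [0.001, -1.0, -0.001]]
ft_force: [-3.8, 2.1, 11.1]
finger_gap: 0.001
```

It has hit the bottom stop (12 mm of travel, 11 N). Lifting off, clear, and looking.

Call:
carry_out --steps '[{"tx": 0, "ty": 0, "tz": 3, "spin": 0}, {"tx": 0, "ty": 0, "tz": 10, "spin": 0}, {"tx": 0, "ty": 0, "tz": 25, "spin": 0}, {"tx": -40, "ty": -40, "tz": 10, "spin": 0}, {"tx": -30, "ty": -40, "tz": 0, "spin": 0}, {"tx": 0, "ty": 0, "tz": 0, "spin": 0}, {"tx": 0, "ty": 0, "tz": 0, "spin": 0}]'

```text
t: 5.48
position: [0.4923, -0.1534, 0.1423]
ee_rot: [[0.897, 0.0, -0.441], [0.441, 0.0, 0.897], [0.0, -1.0, -0.0]]
ft_force: [0.9, 0.2, 0.0]
finger_gap: -0.002
```

```bash
python3 - <<'E'
from h import *
q=read_camera("scene");s=sense();print(s["t"],s["position"],s["ft_force"])
for z in(.108,.0985): print(z,proj(q,[.562,-.073,z]),proj(q,[.4896,-.0855,z-.005]))
w=read_camera("wrist")
c=q["color"][180:255,150:230];a=cv2.resize(c,None,fx=5,fy=5,interpolation=3)
o=np.zeros((384,912,3),np.uint8);o[:375,:400]=a;o[:,400:]=w["color"];cv2.imwrite("pics/g.png",o[:,:800,::-1])
E
```

```text
5.525 [ 0.49257428 -0.15299216  0.14221371] [1.03631735 0.73840073 0.16503582]
0.108 (np.float64(195.05879194964578), np.float64(221.8585604281409)) (np.float64(170.57163728794526), np.float64(206.2311074337284))
0.0985 (np.float64(195.65610512913074), np.float64(223.90038506003356)) (np.float64(171.36688036196443), np.float64(208.34997041929023))
```

View pics/g.png

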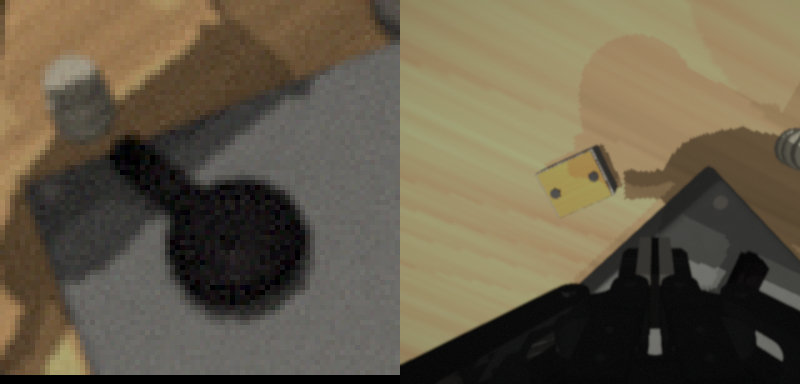

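The skirt under the head no longer shows, and the head and lever have dropped about 9 mm with the finger well clear. So the button is latched. Lowering a shut fingertip beside the lever on its -y side.

Call:
carry_out --steps '[{"tx": 14, "ty": 28, "tz": -18, "spin": 0}, {"tx": 0, "ty": 0, "tz": -25, "spin": 0}, {"tx": 0, "ty": 0, "tz": -25, "spin": 0}, {"tx": 0, "ty": 0, "tz": 0, "spin": 0}, {"tx": 0, "ty": 8, "tz": 0, "spin": 0}, {"tx": 0, "ty": 8, "tz": 0, "spin": 0}, {"tx": 0, "ty": 5, "tz": 0, "spin": 0}, {"tx": 0, "ty": 0, "tz": 0, "spin": 0}]'

```text
t: 6.58
position: [0.5063, -0.1039, 0.0747]
ee_rot: [[0.897, 0.001, -0.443], [0.443, 0.0, 0.897], [0.001, -1.0, -0.0]]
ft_force: [0.4, -0.0, -0.5]
finger_gap: -0.001
```

```bash
python3 - <<'E'
from h import *
q=read_camera("scene")
c=q["color"][170:255,140:240];cv2.imwrite("pics/i.png",cv2.resize(c,None,fx=6,fy=6,interpolation=3)[:,:,::-1])
E
```

```text
(no output)
```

View pics/i.png

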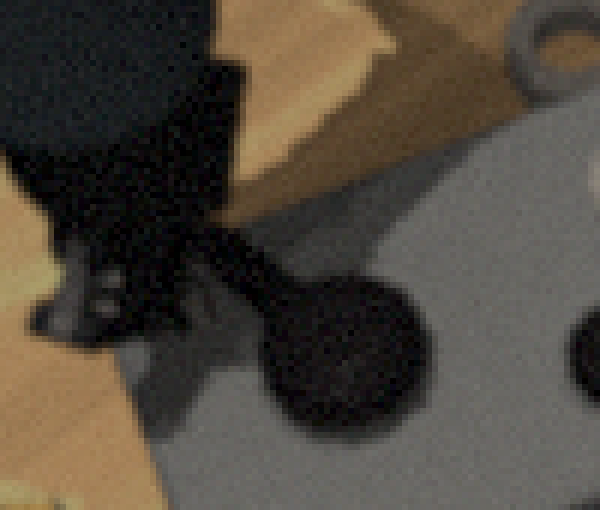

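The finger stands on the -y side of the lever, about touching it, and the button is still down. Sweeping it round.

Call:
carry_out --steps '[{"tx": -2, "ty": 6, "tz": 0, "spin": 0}, {"tx": -2, "ty": 6, "tz": 0, "spin": 0}, {"tx": -2, "ty": 6, "tz": 0, "spin": 0}, {"tx": -1, "ty": 6, "tz": 0, "spin": 0}, {"tx": 0, "ty": 6, "tz": 0, "spin": 0}, {"tx": 0, "ty": 6, "tz": 0, "spin": 0}, {"tx": 0, "ty": 6, "tz": 0, "spin": 0}, {"tx": 1, "ty": 6, "tz": 0, "spin": 0}, {"tx": 1, "ty": 5, "tz": 0, "spin": 0}, {"tx": 0, "ty": 0, "tz": 0, "spin": 0}]'

```text
t: 7.88
position: [0.5011, -0.0509, 0.0742]
ee_rot: [[0.897, -0.0, -0.442], [0.442, 0.0, 0.897], [-0.0, -1.0, 0.0]]
ft_force: [-0.5, -0.5, 0.9]
finger_gap: -0.001
```

```bash
python3 - <<'E'
from h import *
q=read_camera("scene")
c=q["color"][170:255,140:240];cv2.imwrite("pics/j.png",cv2.resize(c,None,fx=6,fy=6,interpolation=3)[:,:,::-1])
E
```

```text
(no output)
```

View pics/j.png

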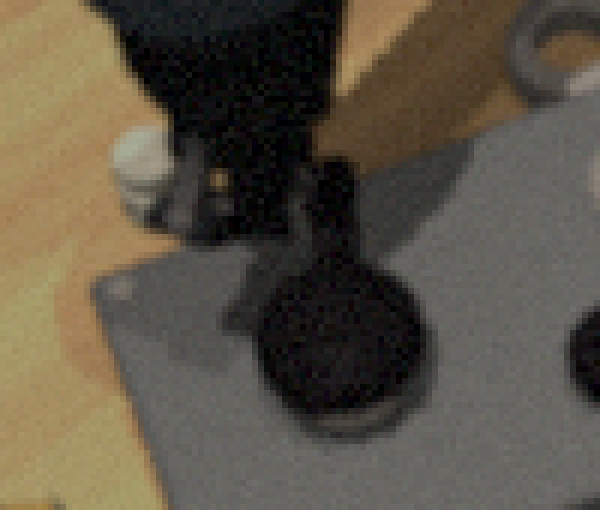

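The skirt ring shows again below the head at (345,415), so the latch has let go and the button is out. Backing the finger off so the lever follows it home, then rising clear.

Call:
carry_out --steps '[{"tx": -2, "ty": -10, "tz": 0, "spin": 0}, {"tx": 0, "ty": -15, "tz": 0, "spin": 0}, {"tx": 2, "ty": -20, "tz": 0, "spin": 0}, {"tx": 2, "ty": -20, "tz": 0, "spin": 0}, {"tx": 0, "ty": -20, "tz": 0, "spin": 0}, {"tx": 0, "ty": -10, "tz": 30, "spin": 0}, {"tx": 0, "ty": -40, "tz": 45, "spin": 0}, {"tx": -20, "ty": -50, "tz": 45, "spin": 0}, {"tx": -20, "ty": -50, "tz": 0, "spin": 0}, {"tx": -20, "ty": -50, "tz": 0, "spin": 0}, {"tx": 0, "ty": 0, "tz": 0, "spin": 0}, {"tx": 0, "ty": 0, "tz": 0, "spin": 0}]'

```text
t: 9.43
position: [0.4448, -0.3316, 0.1892]
ee_rot: [[0.898, -0.0, -0.441], [0.441, 0.0, 0.898], [0.0, -1.0, 0.0]]
ft_force: [0.3, -0.2, -0.3]
finger_gap: -0.001
```

```bash
python3 - <<'E'
from h import *
q=read_camera("scene");t=read_camera("top")
o=np.vstack([cv2.resize(q["color"][160:310,120:320],(400,300),interpolation=3),cv2.resize(t["color"][90:240,200:400],(400,300),interpolation=3)])
cv2.imwrite("pics/k.png",o[:,:,::-1])
a=cv2.imread("pics/a.png")[384:,:,::-1]
d=cv2.absdiff(a,t["color"]).max(2)[90:275,190:420]; print((d>60).sum(), np.argwhere(d>60)[:8]+[90,190])
E
```

```text
2951 [[168 419]
 [169 419]
 [170 418]
 [170 419]
 [171 418]
 [171 419]
 [172 417]
 [172 418]]
```

View pics/k.png

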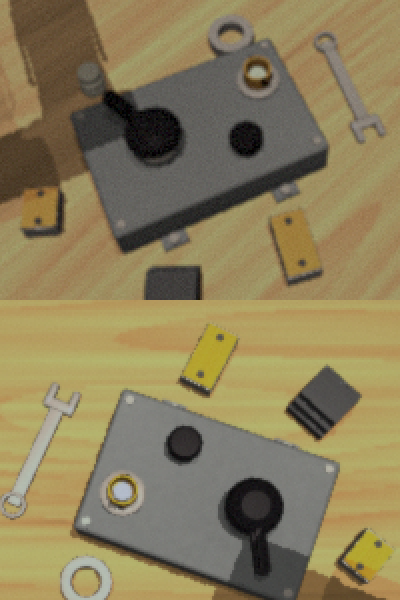

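The button is out, the lever is back at its starting direction, and the loose parts lie where they were; the pixel differences come from the arm and its shadow. Handing in.

```bash
python3 -c "
from plant import *
print(job_done())"
```

```text
the job is handed in; nothing more can be done
None
```

The stop button is proved and the job is handed in, at about 9.5 s of robot time; no verdict was reported.

- **Press:** I pushed the head down with the shut fingertips to its bottom stop, about 12 mm of travel at 11 N. After I lifted clear, the picture showed the button staying down by itself.
- **Release:** I pushed the lever clockwise from its one side, without gripping it, until the latch let go. Then I backed the finger off.
- **Last checks:** The final pictures show the button out and the lever back in its starting direction. The loose parts I could see lie where they were. The insulator shows only in the scene view, in shadow, and also looks unmoved.
- **Checks that failed or disagreed:**
  - The first move call was refused because its rows left out some fields, so nothing moved.
  - My estimates of the button's axis differed by up to about 4 mm between cameras.
  - The before-and-after image comparison was no use, because the arm and its shadow had moved. I judged the parts by eye, and plunger and twist could only be judged from the pictures.

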